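Shift the jar mill into its slow speed

ROBOT

A 7-joint arm with a two-finger parallel gripper is mounted at the origin on the work surface. World frame = base frame: x ahead of the robot, y to its left, z up, the work surface at z = 0. Lengths are in m, angles in rad, forces in N, time in s.
With the tool pointing down it reaches from about 0.4 to 0.85 m from the base axis. Payload 4.5 kg.
Tool frame: the origin (TCP) lies at the very end of the fingers, on their centre line; the grasp point (between the pads) lies 19 mm behind it; z points along the fingers, y is the direction in which the jaws open and shut (so a half turn about z gives the same grasp; the last joint's range is limited). The gripper opens to 88 mm and grips with 3 to 60 N. Pads are 18 mm wide; open, the fingers measure 123 mm over their backs; the gripper's body (75 mm by 187 mm) begins 45 mm behind the grasp point.
Start: joints at [-1.113, 0.689, -0.195, 1.565, 0.157, 0.902, -0.215], TCP at [0.257, 0.57, 0.203] pointing down, gripper open.
Joint ranges: [-3.01, 3.01], [-0.46, 2.08], [-1.47, 1.51], [0.13, 2.56], [-1, 4.14], [0.04, 2.09], [-2.66, 2.66]. Speed limits (rad/s): [2.57, 2.57, 3.14, 3.14, 3.14, 3.14, 3.14].

INTERFACE

Orientations are given as a unit quaternion [x, y, z, w].
In Python, from plant import telemetry, imaging, r gives the robot as it stands.
- The arm moves only by the shell command python3 -m creep 'ROWS' [FORCE]. ROWS is JSON, a list of rows, each a list of 5 numbers: the closure in counts, from 0 (fully open) to 255 (shut), then the shift along the tool's x, y, z in m, then the turn about the tool's z in degrees. In form: [[fingers, x, y, z, yaw], ...]. A call has 1 to 10 rows; each row is the pose to reach, as a shift and turn from the pose commanded when the call began, along the tool's axes at that moment; what a row does not reach only later rows make up. A row lasts 1/8 s, in which the tool goes at most 62.5 mm and 10.7 degrees, less where a joint would pass 70% of its speed; a pose out of reach is approached as far as the arm can. A call with a gripper value outside its range is refused whole. The fingers move at their own pace and stop on an object; FORCE is the grip in N (left out, the last holds). Time passes only in rows, so rows that repeat a pose let the fingers close. It gives the time, the measured TCP pose, the force and the opening at its end, in the units of the state.
- telemetry.get_state(): the state, without advancing time (a new reading comes with each control period).
- imaging.snapshot(name): name is "side" or "top"; returns a dict with "image" (400x640x3 uint8, blue, green, red), "camera_matrix" (3x3 intrinsics, pixels), "distortion" ([k1, k2, p1, p2, k3] as OpenCV has them; the pictures are not rectified), "R" (3x3) and "t" (3): a world point X has camera coordinates R X + t. Camera axes: x right, y down, z forward; pixel columns grow to the right and rows downward; lengths in m; the calibration is good to about 2 mm. A picture is of the moment at which its call begins. There is no depth.
- r.finish_job(): hands the job in, once; it reports no verdict.
Trained networks look in a picture, given as the dict that the camera call returned (one of the last four; its "shot" number tells which), for a name from the list of things; names that differ only in an ending like _2 or _b are one class to them, and where a whole thing is asked for, a point or a joint stands for the part that bears it (a point fixed in the world has none). Each returns a list of dicts, best first, with "score" (0 to 1); they miss things now and then, are a little off and sometimes report something else, mostly with a low value. They report only what shows in the picture. A call takes as long as a camera call.
- imaging.boxes_of(picture, target): "rect" ([left, top, right, bottom] in pixels, round what is visible of it).
- imaging.trace(picture, target): "pixels" (400x640 bool, what is visible of it) and "rect" ([left, top, right, bottom] in pixels, round what is visible of it).
- imaging.place_of(picture, target): "location" ([row, column] in pixels: a listed point, or the origin of a listed thing).
The state is a dict: "clock": time; "q": joint angles; "qd": joint speeds; "joint_torque": joint torques, N m; "tool_pos": TCP position; "eef_rot": TCP orientation; "contact_force": force on the tool from outside, world axes, zero at the start; "moment": the same for the moment, N m; "opening": opening from 0.0 (shut) to 1.0 (fully open).
Only numpy, scipy, OpenCV 4.12 (cv2) and the standard library are available. Lean on these libraries where they do the work, as an engineer would, in place of code of your own. Each camera call takes 0.05 s, during which the arm holds its last target.

TASK

Change the jar mill over to its slow speed: push the ball-topped gear lever from the left-hand side of its H-gate, where it was left, along the cross slot and fully home into the right-hand slot on the robot's side, without running it into the fast slot (right-hand side, away from the robot) on the way. Left and right are as seen from the robot. Only push the lever with the fingers and ease it through without forcing or pinching it, and leave the jars, the dish and the vial where they are.

Things in the scene. Friction and masses are not known exactly. Their poses are not given: they have to be found in the camera images.
- mill: bench jar mill, fixed: cream gearbox 150 x 150 mm with a 110 mm square steel gate plate on top; motor along -y (to y -231, 116 mm high), two rubber rollers along +y (y 82 to 418, x +-113, 107 mm high, the jar on them 157 mm). Origin: bench level, straight under the gate centre. x points away from the robot's side, y to the left seen from the robot, z up; turned by up to 0.35 rad about z
- gate (a point): centre of the H-gate on the plate's upper face, 118 mm above the bench; axes as the mill. Two slots along x at y = +20 mm (left) and -20 mm (right), 57 mm long, 17 mm wide, are joined at x = 0 by a cross slot along y, 17 mm wide; two steel tongues 23 mm wide, corners rounded 4 mm, lie between the slots and stop the lever
- slow_slot (a point): where the lever shaft's axis stands in the gate when it is home in the slow slot (right-hand, robot's side), at the plate's upper face; same axes as the mill
- lever: gear lever: steel shaft 12 mm in diameter with a black ball knob 36 mm in diameter. Origin: its pivot, 39 mm above the bench under the gate centre; z runs up the shaft. It tilts both ways up to 0.29 rad and stays where it is left (dry friction: about 3 N at the ball moves it). Tongues and slot ends stop it
- ball (a point): centre of the ball knob, 170 mm up the shaft from the pivot. In the mill's frame: x 0, y 0, z 209 mm upright; x about -49 or +49 mm home in a robot-side or far slot; y about +44 mm in the left, -44 mm in the right slots (6 mm play), z falling to 195 mm there. It can cross with the ball within 5 mm of x = 0. It starts in the left slots, anywhere along x
- mill_jar: white PTFE jar with a screw lid, 76 mm in diameter and 110 mm long, lying on the rollers along the mill's y; origin at its centre; loose, to be left alone
- low_jar: low white lidded jar, 76 mm in diameter, 40 mm high, standing on the bench beside the mill's gearbox or motor; origin at the centre of its underside; loose, to be left alone
- vial: small glass vial with a black cap, 28 mm in diameter, 62 mm high, standing on the bench beside the mill's gearbox or motor; origin at the centre of its underside; loose, to be left alone
- dish: covered glass petri dish, 90 mm in diameter, 18 mm high, lying on the bench beside the mill's gearbox or motor; origin at the centre of its underside; loose, to be left alone

How it is judged:
By the outcome, as a careful person would: the job done as asked, in the order asked, and still so for the second after the job is handed in, with the robot touching nothing.
It also fails if it takes over 51 s, if anything falls off the work surface, if the arm or the gripper's body presses on something with over 40 N, if the wrist force passes 120 N, or if a joint passes its speed limit or range.

## Working session

There is one attempt and no reset: what is moved stays moved. The work goes in short steps, Python scripts to look and compute and a shell command to move; the robot and the scene stay as the last step left them, time stands still between calls to the robot, and variables do not carry over. Pictures are saved under pics/ and viewed, and the job is handed in when it is done.

```bash
mkdir -p pics; ls; python3 - <<'E'
from plant import telemetry, imaging, r
import cv2, pickle
s=telemetry.get_state(); print(s['clock'],s['tool_pos'],s['eef_rot'],s['opening'])
for n in ['side','top']:
    p=imaging.snapshot(n); cv2.imwrite(f'pics/{n}0.png',p['image']); pickle.dump(p,open(f'{n}0.pkl','wb'))
    print(n,p['t'],p['R'],p['camera_matrix'],p['distortion'])
    for t in ['gate','slow_slot','ball','mill','lever','mill_jar','low_jar','vial','dish']:
        for f in imaging.place_of(p,t)[:2]: print(' ',t,f['score'],f['location'])
    for t in ['ball','lever']:
        for f in imaging.boxes_of(p,t)[:2]: print(' box',t,f['score'],f['rect'])
E
```

```text
pics
0.0 [0.2568106  0.56903682 0.20231474] [ 2.10274296e-01  9.77642000e-01 -9.11084400e-04 -1.05663663e-04] 0.9992667681954903
side [-0.53187388  0.24059035  0.73819228] [[ 0.94688209 -0.32083273 -0.02192408]
 [-0.21571151 -0.58311316 -0.78322895]
 [ 0.23850127  0.74635474 -0.62134672]] [[419.35180996   0.         317.58560497]
 [  0.         419.35180996 200.14007324]
 [  0.           0.           1.        ]] [0.02787059 0.         0.         0.         0.        ]
  gate 0.84 [214.9, 308.9]
  slow_slot 0.78 [225.3, 306.3]
  ball 0.88 [171.9, 290.5]
  mill 0.75 [258.6, 313.5]
  mill 0.38 [283.0, 247.7]
  lever 0.47 [260.4, 315.3]
  mill_jar 0.9 [149.6, 270.8]
  low_jar 0.56 [286.4, 249.4]
  vial 0.9 [340.3, 297.7]
  dish 0.96 [293.4, 399.0]
 box ball 0.74 [282.5, 161.0, 308.2, 213.2]
 box lever 0.9 [282.1, 160.4, 307.6, 214.2]
top [0.01867773 0.58542509 1.13380954] [[ 0.01032625 -0.99991996 -0.00731051]
 [-0.99487157 -0.00953792 -0.10069549]
 [ 0.1006177   0.00831282 -0.99489043]] [[410.37430843   0.         320.68637159]
 [  0.         410.37430843 202.66094031]
 [  0.           0.           1.        ]] [-0.09981625  0.          0.          0.          0.        ]
  slow_slot 0.94 [219.4, 338.6]
  slow_slot 0.18 [266.0, 336.9]
  ball 0.64 [219.7, 314.5]
  mill 0.58 [216.1, 326.6]
  lever 0.66 [215.7, 327.4]
  mill_jar 0.76 [219.3, 232.1]
  mill_jar 0.5 [219.1, 337.4]
  low_jar 0.63 [267.4, 336.4]
  vial 0.51 [246.6, 385.7]
  dish 0.64 [170.1, 379.1]
 box ball 0.75 [306.5, 213.0, 325.2, 226.2]
 box lever 0.68 [170.7, 178.6, 416.2, 263.2]
 box lever 0.5 [304.1, 213.6, 320.6, 227.9]
```

```bash
python3 - <<'E'
import cv2
for n,(x0,y0,x1,y1) in {'side':(180,80,480,305),'top':(200,120,460,315)}.items():
    im=cv2.imread(f'pics/{n}0.png'); cv2.imwrite(f'pics/{n}0c.png',cv2.resize(im[y0:y1,x0:x1],None,fx=2.6,fy=2.6,interpolation=cv2.INTER_CUBIC))
E
```

```text
(no output)
```

View pics/side0.png

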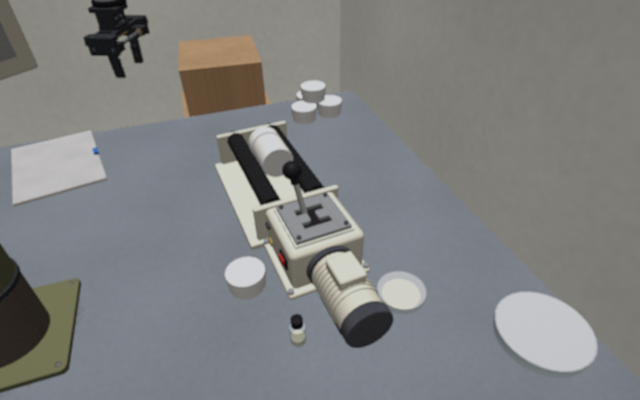

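View pics/side0c.png

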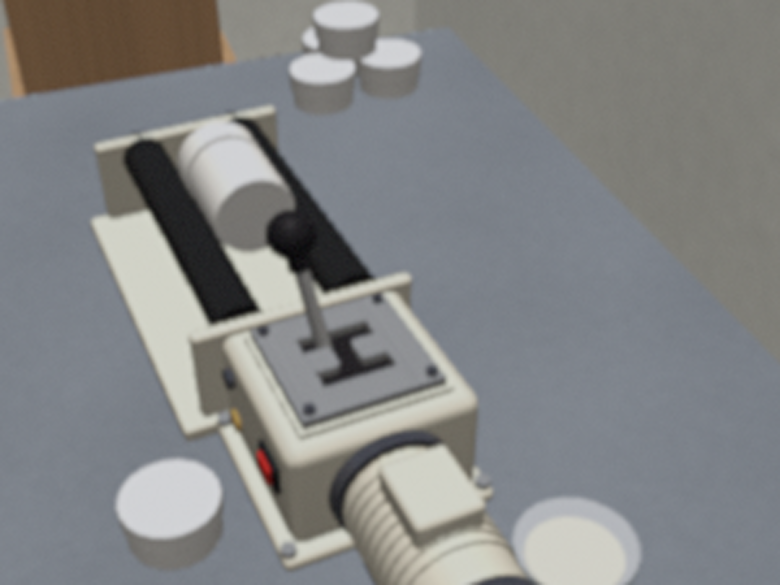

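View pics/top0c.png

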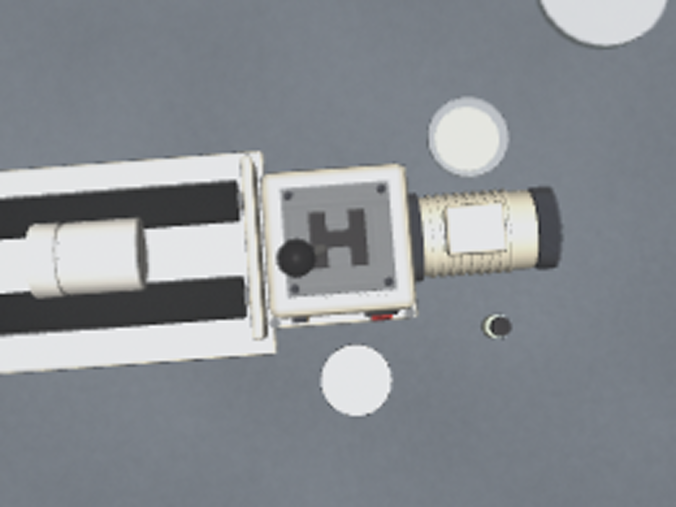

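Both pictures agree. The lever leans left in the H-gate and sits toward the robot's side, with the ball at about side (291,167) and top (313,219). The low jar and vial stand on the robot's side and the dish on the far side. The plate bolts are clear in both views, so I'll work out the gate and ball from them.

```bash
cat > h.py <<'E'
import numpy as np, cv2, pickle
def ray(p,uv):
    u=cv2.undistortPoints(np.array([[uv]],float),np.array(p['camera_matrix']),np.array(p['distortion']))[0,0]
    R=np.array(p['R']);t=np.array(p['t'])
    return -R.T@t, R.T@np.array([u[0],u[1],1.])
def onz(p,uv,z):
    c,d=ray(p,uv); return c+d*(z-c[2])/d[2]
def tri(rays):
    A=np.zeros((3,3));b=np.zeros(3)
    for c,d in rays:
        d=d/np.linalg.norm(d);M=np.eye(3)-np.outer(d,d);A+=M;b+=M@c
    X=np.linalg.solve(A,b); res=[np.linalg.norm((np.eye(3)-np.outer(d,d)/(d@d))@(X-c)) for c,d in rays]
    return X,res
def proj(p,X):
    X=np.atleast_2d(X).astype(float)
    return cv2.projectPoints(X,cv2.Rodrigues(np.array(p['R']))[0],np.array(p['t'],float),np.array(p['camera_matrix']),np.array(p['distortion']))[0][:,0]
def knob(p,guess,half=14):
    # dark blob centroid near guess (col,row)
    g=cv2.cvtColor(p['image'],cv2.COLOR_BGR2GRAY)
    return g
E
python3 - <<'E'
from h import *
top=pickle.load(open('top0.pkl','rb'));side=pickle.load(open('side0.pkl','rb'))
def cr(l,x0,y0): return [((a+.5)/2.6-.5+x0,(b+.5)/2.6-.5+y0) for a,b in l]
# order: far-left, far-right, near-right, near-left
tb=cr([(288,195),(381,188),(390,282),(295,290)],200,120)
sb=cr([(377,298),(432,371),(309,409),(263,331)],180,80)
for n,p,b in (('top',top,tb),('side',side,sb)):
    P=np.array([onz(p,x,.118) for x in b]); print(n,P[:,:2].round(4).tolist(),'c',P.mean(0).round(4))
    print(' yaw', [round(float(np.arctan2(*(v[[1,0]]))),3) for v in (P[0]-P[3],P[1]-P[2])],[round(float(np.arctan2(-v[0],v[1])),3) for v in (P[0]-P[1],P[3]-P[2])], np.linalg.norm(P[0]-P[2]),np.linalg.norm(P[1]-P[3]))
print('gate net side',onz(side,(308.9,214.9),.118))
print('tri bolts'); 
for a,b in zip(tb,sb): print(tri([ray(top,a),ray(side,b)]))
tbB=cr([(296,258)],200,120)[0]; sB=cr([(291,234)],180,80)[0]
print('ball manual',tri([ray(top,tbB),ray(side,sB)]))
print('ball net',tri([ray(top,(314.5,219.7)),ray(side,(290.5,171.9))]))
E
```

```text
top [[0.597, 0.0508], [0.605, -0.043], [0.5103, -0.0524], [0.5014, 0.0426]] c [ 5.534e-01 -5.000e-04  1.180e-01]
 yaw [0.086, 0.099] [0.085, 0.094] 0.13484320615946083 0.13444722519741373
side [[0.5976, 0.0532], [0.606, -0.0409], [0.512, -0.0485], [0.5039, 0.0447]] c [0.5549 0.0021 0.118 ]
 yaw [0.09, 0.08] [0.089, 0.087] 0.13292565950169624 0.13327832311048757
gate net side [0.54806965 0.00318909 0.118     ]
tri bolts
(array([0.59678953, 0.05075156, 0.12001378]), [np.float64(1.31195185215293e-06), np.float64(1.3119518521445554e-06)])
(array([ 0.60496344, -0.04294813,  0.11996687]), [np.float64(0.00017429707263318464), np.float64(0.0001742970726331389)])
(array([ 0.51059771, -0.05227934,  0.12177424]), [np.float64(0.0004567809325818806), np.float64(0.0004567809325819404)])
(array([0.50234481, 0.04235772, 0.12009321]), [np.float64(0.001054245478782607), np.float64(0.0010542454787827052)])
ball manual (array([0.52893263, 0.03968236, 0.2030022 ]), [np.float64(0.0006854366928570701), np.float64(0.0006854366928569005)])
ball net (array([0.52665297, 0.03753839, 0.20014136]), [np.float64(7.002814486560516e-05), np.float64(7.002814486558363e-05)])
```

```bash
cat >> h.py <<'E'
from scipy.spatial.transform import Rotation as Ro
C=np.array([.554,.0008]); YAW=.089
def m2w(x,y): c,s=np.cos(YAW),np.sin(YAW); return C+np.array([c*x-s*y,s*x+c*y])
def w2m(X): c,s=np.cos(YAW),np.sin(YAW); d=np.array(X)[:2]-C; return np.array([c*d[0]+s*d[1],-s*d[0]+c*d[1]])
def go(s,mx,my,z):
    w=m2w(mx,my); R=Ro.from_quat(s['eef_rot']).as_matrix()
    d=R.T@(np.array([*w,z])-np.array(s['tool_pos'])); 
    want=Ro.from_matrix(np.c_[[-np.cos(YAW),-np.sin(YAW),0],[-np.sin(YAW),np.cos(YAW),0],[0,0,-1]])
    return d.round(4), (Ro.from_matrix(R).inv()*want).as_rotvec(degrees=True).round(2)
E
python3 - <<'E'
from h import *
from plant import telemetry
s=telemetry.get_state()
print(go(s,-.060,.042,.30),w2m([.5289,.0397]),w2m([.5267,.0375]))
E
```

```text
(array([-0.4318, -0.3893, -0.0969]), array([ 1.000e-02,  0.000e+00, -2.938e+01])) [-0.02154313  0.04097699] [-0.02392996  0.03898124]
```

```bash
python3 -m creep '[[255,0,0,-0.05,0],[255,0,0,-0.10,0],[255,-0.036,-0.032,-0.10,-5],[255,-0.072,-0.065,-0.10,-10],[255,-0.108,-0.097,-0.10,-15],[255,-0.144,-0.130,-0.10,-20],[255,-0.180,-0.162,-0.10,-25],[255,-0.216,-0.195,-0.10,-29.4],[255,-0.252,-0.227,-0.10,-29.4],[255,-0.288,-0.259,-0.10,-29.4]]' 10
python3 - <<'E'
from h import *
from plant import telemetry
s=telemetry.get_state()
print(go(s,-.060,.042,.30),w2m(s['tool_pos']))
E
```

```text
clock: 2.45
tool_pos: [0.4136, 0.2138, 0.3033]
eef_rot: [-0.045, 0.999, 0.0, 0.0]
contact_force: [0.7, 0.1, 0.8]
opening: 0.006
(array([-0.0608, -0.1826,  0.0033]), array([0.02, 0.04, 0.02])) [-0.12086842  0.224587  ]
```

```bash
python3 -m creep '[[255,-0.015,-0.046,0,0],[255,-0.030,-0.091,0,0],[255,-0.046,-0.137,0,0],[255,-0.061,-0.182,0,0],[255,-0.061,-0.182,0.05,0],[255,-0.061,-0.182,0.10,0],[255,-0.061,-0.182,0.115,0],[255,-0.061,-0.182,0.115,0],[255,-0.061,-0.182,0.115,0]]'
python3 - <<'E'
from h import *
from plant import telemetry,imaging
s=telemetry.get_state()
print(go(s,-.060,.042,.188),w2m(s['tool_pos']),s['tool_pos'],s['contact_force'])
for n in ('side','top'):
    p=imaging.snapshot(n); pickle.dump(p,open(f'{n}1.pkl','wb'))
    u,v=proj(p,[[.554,.0008,.16]])[0]; x0,y0=int(u)-75,int(v)-65
    im=cv2.resize(p['image'][y0:y0+110,x0:x0+150],None,fx=5,fy=5,interpolation=cv2.INTER_CUBIC)
    cv2.imwrite(f'pics/{n}1.png',im); print(n,x0,y0)
E
```

```text
clock: 3.58
tool_pos: [0.4908, 0.0396, 0.189]
eef_rot: [-0.045, 0.999, 0.0, 0.001]
contact_force: [-0.3, 0.5, 0.5]
opening: 0.005
(array([ 0.0005, -0.0023,  0.001 ]), array([0.01, 0.1 , 0.02])) [-0.05949642  0.04427392] [0.49080388 0.03961049 0.18896111] [-0.28479615  0.46783997  0.5189504 ]
side 236 132
top 254 144
```

View pics/side1.png

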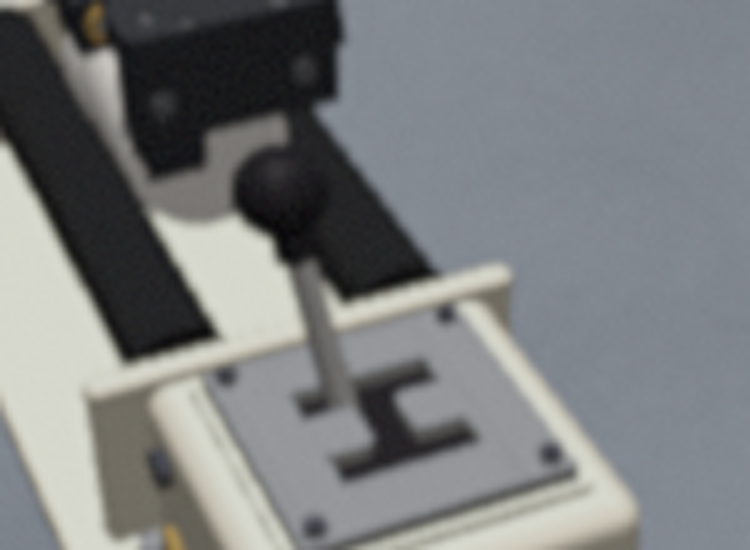

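View pics/top1.png

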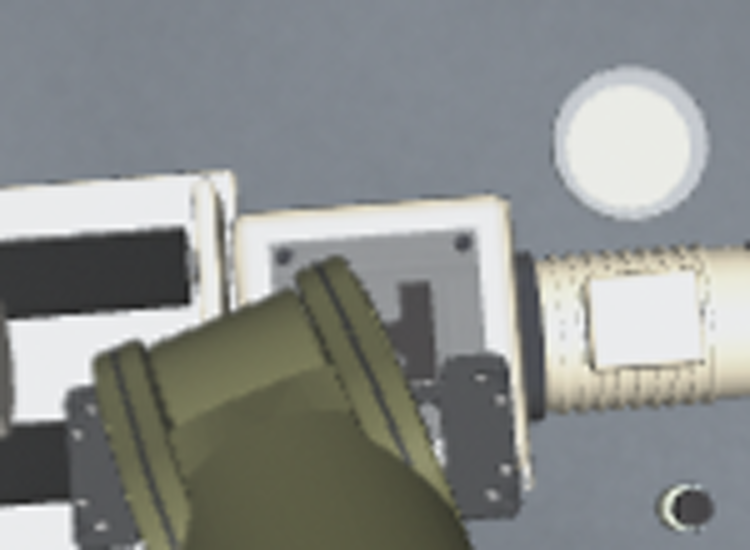

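In the side view the closed fingers are behind the ball on the robot side, not touching it (force about 0). The arm hides the ball from the top camera. I'll push part of the way in +x, then measure.

```bash
python3 -m creep '[[255,-0.004,-0.002,0,0],[255,-0.008,-0.002,0,0],[255,-0.011,-0.002,0,0],[255,-0.014,-0.002,0,0],[255,-0.017,-0.002,0,0],[255,-0.020,-0.002,0,0],[255,-0.022,-0.002,0,0],[255,-0.024,-0.002,0,0],[255,-0.024,-0.002,0,0]]'
cat >> h.py <<'E'
def ball_side(p,uv,C=None):
    # side-ray with sphere of r=.170 about pivot
    C=np.array([.5545,.0014]) if C is None else C
    P=np.array([*C,.039]); c,d=ray(p,uv); d=d/np.linalg.norm(d); m=c-P
    b=d@m; disc=b*b-(m@m-.17**2); 
    return c+d*(-b-np.sqrt(max(disc,0))), disc
def look(tag,ns=('side',)):
    from plant import telemetry,imaging
    s=telemetry.get_state(); print('tcp m',w2m(s['tool_pos']).round(4),s['tool_pos'].round(4) if hasattr(s['tool_pos'],'round') else s['tool_pos'],'F',np.round(s['contact_force'],1),'t',s['clock'])
    for n in ns:
        p=imaging.snapshot(n)
        u,v=proj(p,[[.554,.0008,.16]])[0]; x0,y0=int(u)-75,int(v)-65
        cv2.imwrite(f'pics/{n}{tag}.png',cv2.resize(p['image'][y0:y0+110,x0:x0+150],None,fx=5,fy=5,interpolation=cv2.INTER_CUBIC)); pickle.dump(p,open(f'{n}{tag}.pkl','wb'))
        f=imaging.place_of(p,'ball')
        for k in f[:1]:
            uv=k['location'][::-1]; X,_=ball_side(p,uv); print(n,'net ball',k['score'],np.round(uv,1),w2m(X).round(4),X[2].round(4))
def cr5(p,u,v):
    a,b=proj(p,[[.554,.0008,.16]])[0]; return ((u+.5)/5-.5+int(a)-75,(v+.5)/5-.5+int(b)-65)
E
python3 - <<'E'
from h import *
p=pickle.load(open('side1.pkl','rb'))
print('before',w2m(ball_side(p,cr5(p,280,191))[0]))
look('2')
E
```

```text
clock: 4.8
tool_pos: [0.5142, 0.0396, 0.1881]
eef_rot: [-0.045, 0.999, 0.0, 0.0]
contact_force: [1.0, -0.4, -0.3]
opening: 0.004
before [-0.02087635  0.04083411]
tcp m [-0.0362  0.0422] [0.5142 0.0396 0.1881] F [ 1.  -0.4 -0.3] t 4.8
side net ball 0.7 [291.7 170.7] [-0.0221  0.037 ] 0.2035
```

View pics/side2.png

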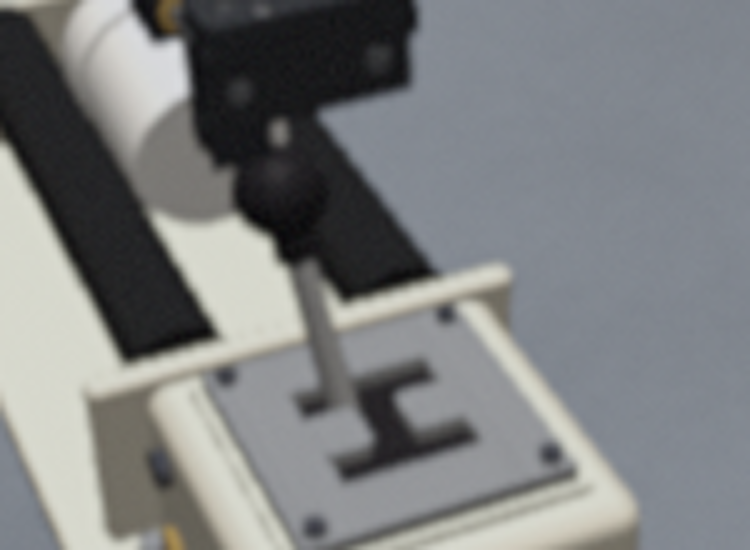

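```bash
python3 - <<'E'
from h import *
p=pickle.load(open('side2.pkl','rb'))
a,b=proj(p,[[.554,.0008,.16]])[0]
for X in ([.5142,.0396,.188],[.5142,.0396,.252],[.529,.0397,.203]):
    u,v=proj(p,[X])[0]; print(X,((u-int(a)+75)*5,(v-int(b)+65)*5))
im=p['image'][20:240,180:460]; cv2.imwrite('pics/side2b.png',cv2.convertScaleAbs(cv2.resize(im,None,fx=2.8,fy=2.7,interpolation=cv2.INTER_CUBIC),alpha=1.8,beta=20))
E
```

```text
[0.5142, 0.0396, 0.188] (np.float64(240.33962241005213), np.float64(230.44525335391498))
[0.5142, 0.0396, 0.252] (np.float64(227.17902183545078), np.float64(81.10494397595929))
[0.529, 0.0397, 0.203] (np.float64(276.3830246532541), np.float64(188.65591409633652))
```

View pics/side2b.png

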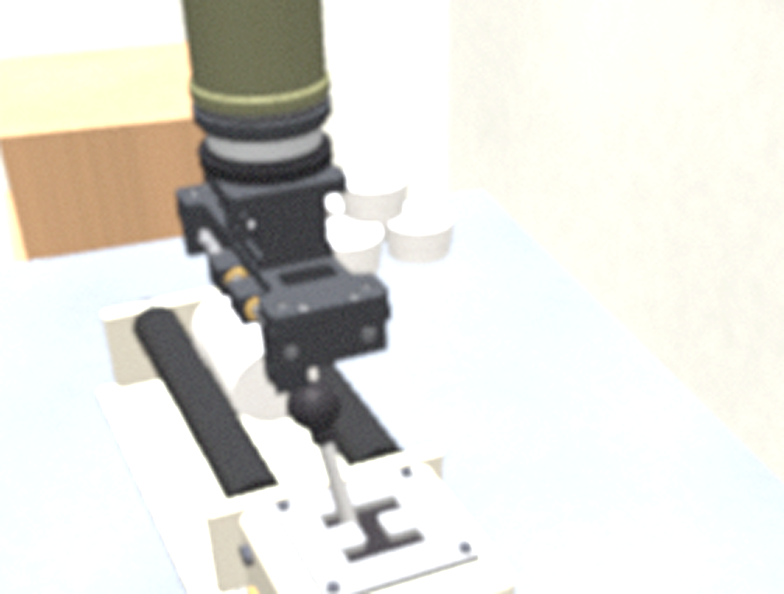

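```bash
python3 - <<'E'
from h import *
p=pickle.load(open('side0.pkl','rb'))
print(proj(p,[[.2568,.569,.2023],[.2568,.569,.266]]))
yt=np.array([.411,.9116,0])
for k in (.044,-.044,.0615,-.0615): print(k,proj(p,[np.array([.2568,.569,.2023])+k*yt]))
im=p['image'][0:110,40:200]; cv2.imwrite('pics/side0g.png',cv2.convertScaleAbs(cv2.resize(im,None,fx=5,fy=5,interpolation=cv2.INTER_CUBIC),alpha=1.5,beta=20))
for q in ('side1','side2'):
    p=pickle.load(open(q+'.pkl','rb'));im=p['image'][80:190,220:380]; cv2.imwrite(f'pics/{q}g.png',cv2.convertScaleAbs(cv2.resize(im,None,fx=5,fy=5,interpolation=cv2.INTER_CUBIC),alpha=3,beta=10))
E
```

```text
[[134.63250003  82.82215676]
 [126.96936874  58.33273561]]
0.044 [[141.77751629  76.209804  ]]
-0.044 [[127.01910959  89.85874047]]
0.0615 [[144.49871378  73.68926184]]
-0.0615 [[123.85033099  92.7846493 ]]
```

View pics/side0g.png

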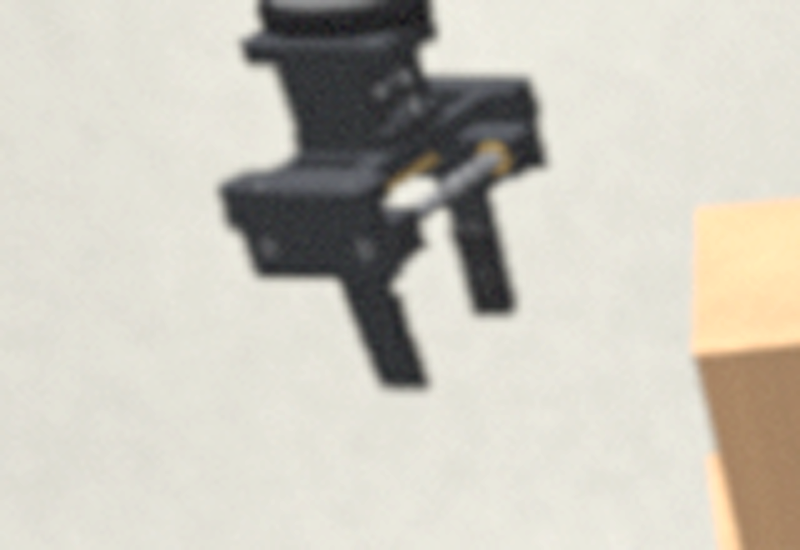

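View pics/side2g.png

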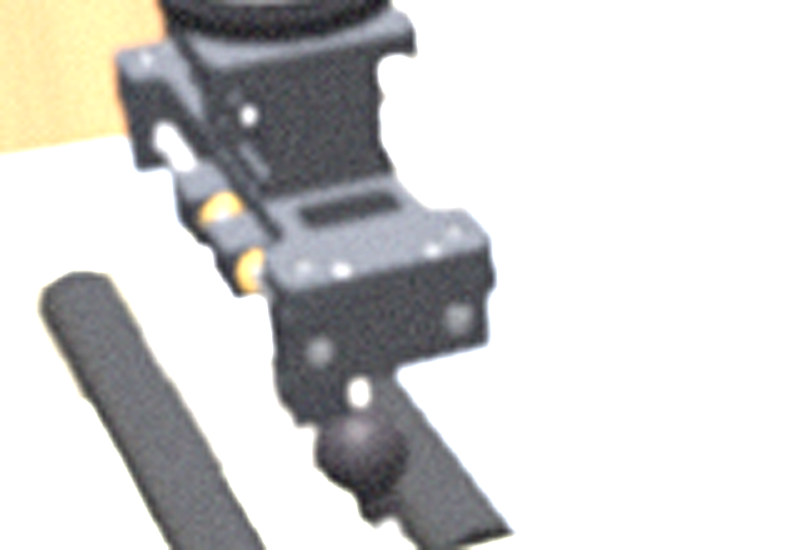

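View pics/side1g.png

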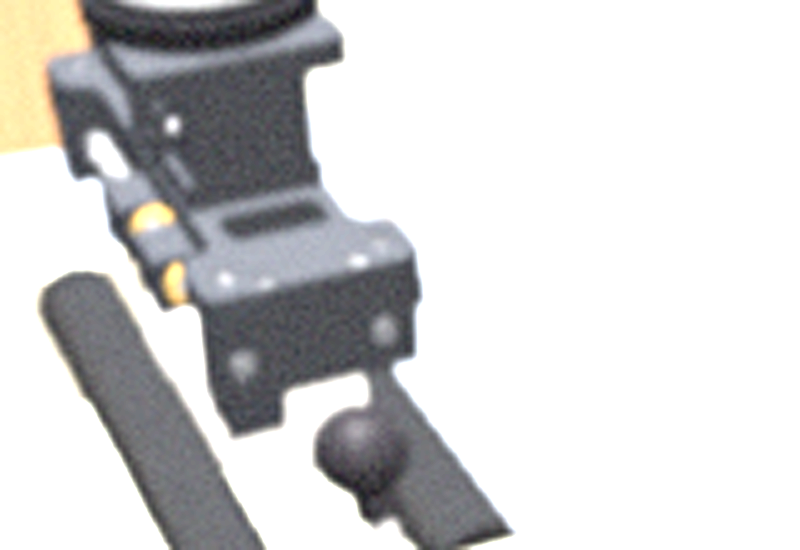

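The projected TCP doesn't match the fingers in the picture: the tips appear about 13 px higher than the state implies. I'll triangulate the fingers from the first pair of pictures.

```bash
python3 - <<'E'
from h import *
p=pickle.load(open('top0.pkl','rb'))
u,v=proj(p,[[.2568,.569,.2023]])[0]; print(u,v)
yt=np.array([.411,.9116,0])
for k in (.044,-.044,.0615,-.0615): print(k,proj(p,[np.array([.2568,.569,.2023])+k*yt]))
im=p['image'][240:400,0:200]; cv2.imwrite('pics/top0g.png',cv2.convertScaleAbs(cv2.resize(im,None,fx=3.75,fy=3.75,interpolation=cv2.INTER_CUBIC),alpha=1.5,beta=20))
E
```

```text
96.63782419369662 326.75966098296107
0.044 [[ 81.76610729 318.57526433]]
-0.044 [[111.77992606 334.98283505]]
0.0615 [[ 75.93003072 315.33297035]]
-0.0615 [[117.87377678 338.26206858]]
```

View pics/top0g.png

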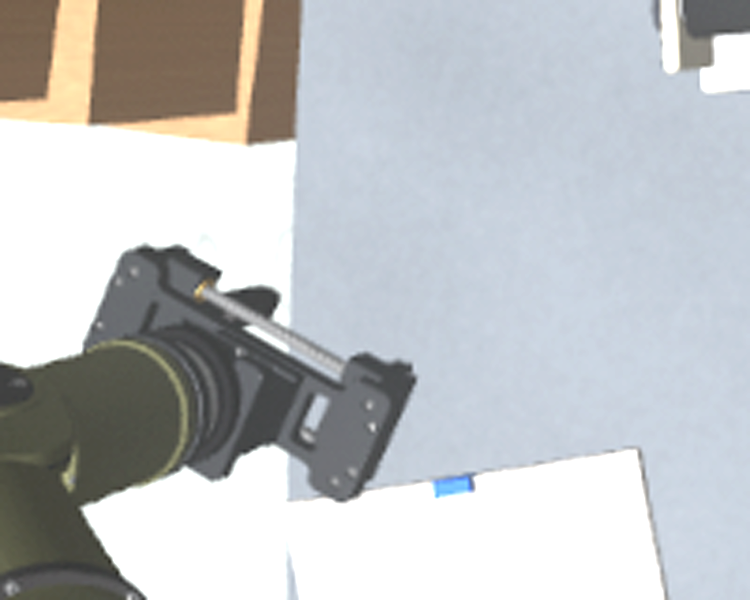

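```bash
python3 - <<'E'
from h import *
s=pickle.load(open('side0.pkl','rb'));t=pickle.load(open('top0.pkl','rb'))
print(tri([ray(s,(139,62)),ray(t,(70.7,319.5))]))
n=np.array([.2568,.569,.2023]); yt=np.array([.411,.9116,0])
print('expected far tip centre',n+.053*yt)
m=(np.array([139,62])+np.array([121,77]))/2
for z in (.2,.22,.24): print(z,onz(s,m,z))
# body top end-plate screws? landmarks: gripper end plate -y
print(ray(s,(320,200))[0],ray(t,(320,200))[0])
s=pickle.load(open('side1.pkl','rb'))
im=s['image']; cv2.imwrite('pics/side1full.png',im)
E
python3 - <<'E'
import sys; sys.path.insert(0,'.')
from plant import telemetry
s=telemetry.get_state(); print(s['q'],s['tool_pos'],s['eef_rot'])
E
```

```text
(array([0.27796416, 0.61652418, 0.23767723]), [np.float64(0.00021038168106782688), np.float64(0.0002103816810676785)])
expected far tip centre [0.278583  0.6173148 0.2023   ]
0.2 [0.24399203 0.67805945 0.2       ]
0.22 [0.25021401 0.62021747 0.22      ]
0.24 [0.256436  0.5623755 0.24     ]
[ 0.37946016 -0.58130446  0.63544984] [0.4681486  0.01483481 1.18710247]
[-0.00486935  0.5737898  -0.25533216  1.90768586  0.21780325  0.68684177
  1.27000194] [0.51400876 0.03956035 0.18808853] [-4.46806863e-02  9.99001317e-01  2.96944063e-05 -5.99457686e-05]
```

```bash
python3 - <<'E'
from h import *
p=pickle.load(open('side2.pkl','rb'))
T=np.array([.514,.0396,0]); xm=np.array([np.cos(.089),np.sin(.089),0]); ym=np.array([-np.sin(.089),np.cos(.089),0])
for z in (.252,.270,.287):
  for a in (-.0375,.0375):
    u,v=proj(p,[T+xm*a-ym*.0935+np.array([0,0,z])])[0]; print('body',z,a,(u-220)*5,(v-80)*5)
for z in (.188,.205,.223,.24):
  for a in (-.009,.009):
    u,v=proj(p,[T+xm*a-ym*.0175+np.array([0,0,z])])[0]; print('finger',z,a,(u-220)*5,(v-80)*5)
E
```

```text
body 0.252 -0.0375 295.89561989304855 510.26088580698115
body 0.252 0.0375 514.6665292638335 451.4162334125542
body 0.27 -0.0375 291.2571440203399 462.7392252658195
body 0.27 0.0375 513.8761365136222 404.5290660219739
body 0.287 -0.0375 286.7195554068357 416.303448933832
body 0.287 0.0375 513.105422463012 358.7627292183681
finger 0.188 -0.009 313.18418549052865 522.1524044825808
finger 0.188 0.009 359.6607935602856 509.5380367963375
finger 0.205 -0.009 309.659701604873 483.68313133390825
finger 0.205 0.009 356.81608135856294 471.1729634074183
finger 0.223 -0.009 305.81332404075454 441.7397893295073
finger 0.223 0.009 353.7124967274758 429.3515894922474
finger 0.24 -0.009 302.0671866164565 400.92886636248096
finger 0.24 0.009 350.69073481756504 388.6677311491592
```

The tool's xy agrees with the pictures. Both the tips and the gripper body appear about 36 mm higher than reported, while the bolts and ball triangulate to their known heights. So the cameras are right and the reported z is low by about 36 mm. Reported z 0.15 clears everything under either reading, so I'll back off and lower to it.

```bash
python3 -m creep '[[255,0.012,0,0,0],[255,0.024,0,0,0],[255,0.024,0,0.012,0],[255,0.024,0,0.024,0],[255,0.024,0,0.036,0],[255,0.024,0,0.036,0]]'
python3 - <<'E'
from h import *
look('3')
p=pickle.load(open('side3.pkl','rb'));im=p['image'][80:190,220:380]; cv2.imwrite('pics/side3g.png',cv2.convertScaleAbs(cv2.resize(im,None,fx=5,fy=5,interpolation=cv2.INTER_CUBIC),alpha=2,beta=10))
E
```

```text
clock: 5.65
tool_pos: [0.4895, 0.0373, 0.1508]
eef_rot: [-0.045, 0.999, -0.0, -0.001]
contact_force: [1.2, -0.2, -0.7]
opening: 0.006
tcp m [-0.061   0.0421] [0.4895 0.0373 0.1508] F [ 1.2 -0.2 -0.7] t 5.65
side net ball 0.83 [287.2 173.1] [-0.0317  0.035 ] 0.2023
```

View pics/side3g.png

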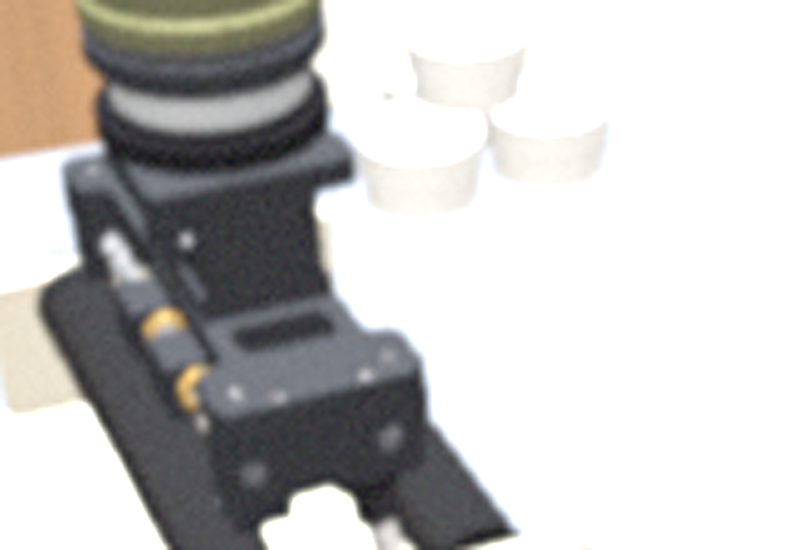

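```bash
python3 - <<'E'
from h import *
p=pickle.load(open('side3.pkl','rb'));im=p['image'][110:220,220:380]; cv2.imwrite('pics/side3h.png',cv2.convertScaleAbs(cv2.resize(im,None,fx=5,fy=5,interpolation=cv2.INTER_CUBIC),alpha=1.6,beta=10))
E
```

```text
(no output)
```

View pics/side3h.png

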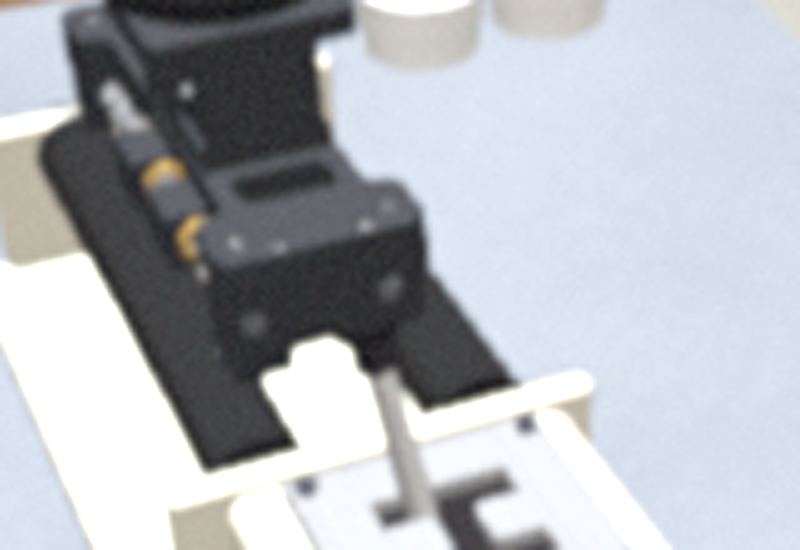

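```bash
python3 - <<'E'
from h import *
p=pickle.load(open('side3.pkl','rb'))
T=np.array([.4895,.0373,0]); xm=np.array([np.cos(.089),np.sin(.089),0]); ym=np.array([-np.sin(.089),np.cos(.089),0])
for z in (.215,.23,.251):
  for a in (-.0375,.0375):
    u,v=proj(p,[T+xm*a-ym*.0935+np.array([0,0,z])])[0]; print('body',z,a,(u-220)*5,(v-110)*5)
for z in (.151,.17,.187,.2):
  for a in (-.009,.009):
    u,v=proj(p,[T+xm*a-ym*.0175+np.array([0,0,z])])[0]; print('finger',z,a,(u-220)*5,(v-110)*5)
u,v=proj(p,[.5285,.0397,.203])[0]; print('ball',(u-220)*5,(v-110)*5)
E
```

```text
body 0.215 -0.0375 232.5385070315633 473.76071956927944
body 0.215 0.0375 448.56887245178143 412.4804375932922
body 0.23 -0.0375 227.8900963406454 436.79992458082825
body 0.23 0.0375 447.02274665148053 375.92886685938413
body 0.251 -0.0375 221.14911690936907 383.26451976920254
body 0.251 0.0375 444.7845359365104 323.04267919689653
finger 0.151 -0.009 257.9517812417609 470.2510555368994
finger 0.151 0.009 303.91338781077565 457.1888186760117
finger 0.17 -0.009 253.23743622955277 429.5795292621031
finger 0.17 0.009 299.94023577754064 416.61099987403645
finger 0.187 -0.009 248.88912647860394 392.1035111228998
finger 0.187 0.009 296.27653487851063 379.22875212021313
finger 0.2 -0.009 245.4772922243194 362.7237517078503
finger 0.2 0.009 293.4025167300834 349.9274952694527
ball 355.0690278334997 298.9266818248767
```

The visible finger end is at row 370 of that crop, which puts the real tip at z≈0.19. So the offset is about 40 mm, and the lever hasn't been disturbed. I'll lower another 8 mm and push.

```bash
python3 -m creep '[[255,0,0,0.008,0],[255,-0.006,0,0.008,0],[255,-0.012,0,0.008,0],[255,-0.015,0,0.008,0],[255,-0.018,0,0.008,0],[255,-0.021,0,0.008,0],[255,-0.024,0,0.008,0],[255,-0.024,0,0.008,0]]'
python3 - <<'E'
from h import *
look('4')
p=pickle.load(open('side4.pkl','rb'));im=p['image'][110:220,220:380]; cv2.imwrite('pics/side4h.png',cv2.convertScaleAbs(cv2.resize(im,None,fx=5,fy=5,interpolation=cv2.INTER_CUBIC),alpha=1.6,beta=10))
E
```

```text
clock: 6.75
tool_pos: [0.5144, 0.0396, 0.1441]
eef_rot: [-0.045, 0.999, 0.0, 0.0]
contact_force: [-3.1, 0.2, 3.1]
opening: 0.005
tcp m [-0.0359  0.0422] [0.5144 0.0396 0.1441] F [-3.1  0.2  3.1] t 6.75
side net ball 0.69 [293.9 166.5] [-0.012   0.0525] 0.2004
```

View pics/side4h.png

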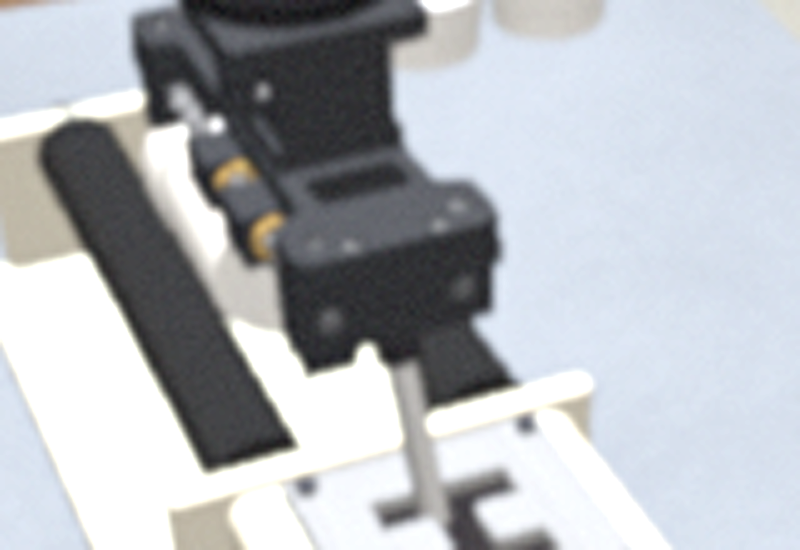

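Contact is at about 3 N and the lever is moving. I'll push 9 mm more.

```bash
python3 -m creep '[[255,-0.002,0,0,0],[255,-0.004,0,0,0],[255,-0.006,0,0,0],[255,-0.008,0,0,0],[255,-0.008,0,0,0],[255,0.01,0,0,0],[255,0.035,0,0,0],[255,0.035,0,-0.06,0],[255,0.035,0,-0.12,0],[255,0.035,0,-0.12,0]]'
python3 - <<'E'
from h import *
look('5')
E
```

```text
clock: 8.1
tool_pos: [0.4839, 0.0372, 0.2686]
eef_rot: [-0.044, 0.999, 0.001, 0.006]
contact_force: [-0.5, -0.1, 0.2]
opening: 0.003
tcp m [-0.0666  0.0425] [0.4839 0.0372 0.2686] F [-0.5 -0.1  0.2] t 8.1
side net ball 0.58 [300.3 167.5] [-0.0047  0.0382] 0.2047
```

View pics/side5.png

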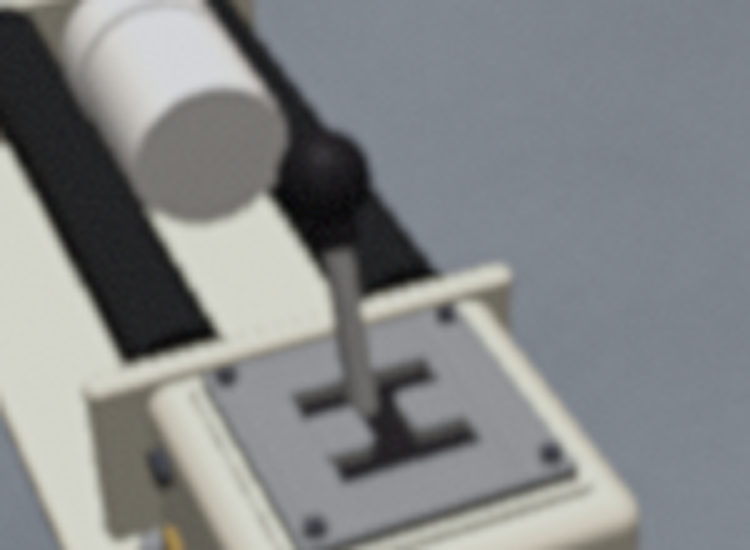

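```bash
python3 - <<'E'
from h import *
p=pickle.load(open('side5.pkl','rb'))
for uv in ((322,177),(325,175)):
  for Cc in ([.5545,.0014],[.554,.0008],[.555,.002]):
    C2=np.array(Cc); X,_=ball_side(p,cr5(p,*uv),C2); d=X[:2]-C2; c,s=np.cos(YAW),np.sin(YAW); print(uv,Cc,round(c*d[0]+s*d[1],4),round(-s*d[0]+c*d[1],4))
# slot model overlay
def seg(pts): return pts
a=proj(p,[[.554,.0008,.16]])[0]; x0,y0=int(a[0])-75,int(a[1])-65
im=cv2.resize(p['image'][y0:y0+110,x0:x0+150],None,fx=5,fy=5,interpolation=cv2.INTER_CUBIC)
H=[(-28.5,28.5),(28.5,28.5),(28.5,11.5),(8.5,11.5),(8.5,-11.5),(28.5,-11.5),(28.5,-28.5),(-28.5,-28.5),(-28.5,-11.5),(-8.5,-11.5),(-8.5,11.5),(-28.5,11.5)]
for k,col,CC in ((0,(0,0,255),(.5545,.0014)),(1,(0,255,0),(.555,.0025))):
    c,s=np.cos(YAW),np.sin(YAW)
    P=np.array([[CC[0]+(c*x-s*y)/1e3,CC[1]+(s*x+c*y)/1e3,.118] for x,y in H])
    q=((proj(p,P)-[x0,y0]+.5)*5-.5).round().astype(int); cv2.polylines(im,[q],True,col,1)
cv2.imwrite('pics/side5o.png',im)
E
```

```text
(322, 177) [0.5545, 0.0014] -0.0048 0.0402
(322, 177) [0.554, 0.0008] -0.0041 0.041
(322, 177) [0.555, 0.002] -0.0054 0.0394
(325, 175) [0.5545, 0.0014] -0.0032 0.0413
(325, 175) [0.554, 0.0008] -0.0025 0.0421
(325, 175) [0.555, 0.002] -0.0038 0.0405
```

View pics/side5o.png

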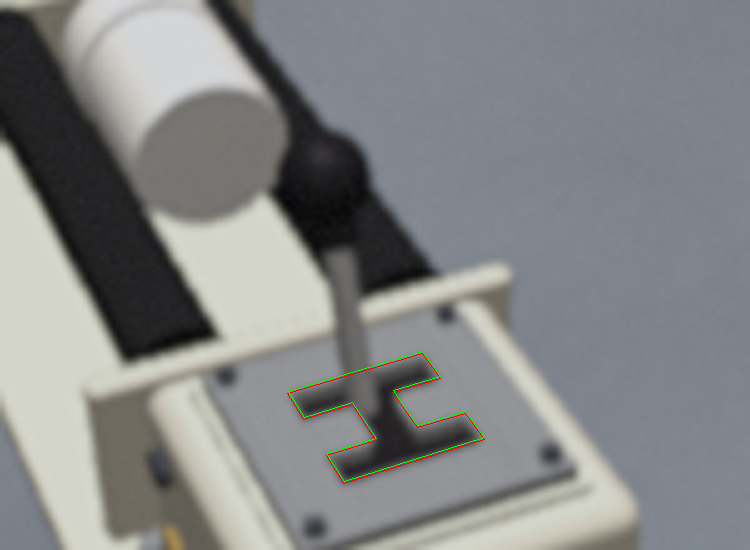

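Ball at crop (323,177) gives mill x≈-4 mm, y≈+41 mm, and the H overlay fits. It needs about 4 mm more, so I'll do one more small push with the measured 24 mm finger-to-ball offset.

```bash
python3 -m creep '[[255,0,0,0.06,0],[255,0,0,0.12,0],[255,-0.015,0,0.12,0],[255,-0.030,0,0.12,0],[255,-0.038,0,0.12,0],[255,-0.042,0,0.12,0],[255,-0.0445,0,0.12,0],[255,-0.0465,0,0.12,0],[255,-0.0465,0,0.12,0]]'
python3 - <<'E'
from h import *
from plant import telemetry
s=telemetry.get_state(); print(w2m(s['tool_pos']))
E
python3 -m creep '[[255,0.01,0,0,0],[255,0.035,0,0,0],[255,0.035,0,-0.06,0],[255,0.035,0,-0.12,0],[255,0.035,0,-0.12,0]]'
python3 - <<'E'
from h import *
look('6')
E
```

```text
clock: 9.32
tool_pos: [0.5245, 0.0404, 0.1439]
eef_rot: [-0.045, 0.999, -0.0, -0.001]
contact_force: [-2.4, -0.3, -1.2]
opening: 0.006
[-0.02590413  0.04210116]
clock: 9.95
tool_pos: [0.4942, 0.0381, 0.2689]
eef_rot: [-0.044, 0.999, 0.001, 0.006]
contact_force: [0.4, -0.2, 0.7]
opening: 0.007
tcp m [-0.0562  0.0425] [0.4942 0.0381 0.2689] F [ 0.4 -0.2  0.7] t 9.95
side net ball 0.86 [298.1 166.6] [-0.0063  0.0453] 0.2029
```

View pics/side6.png

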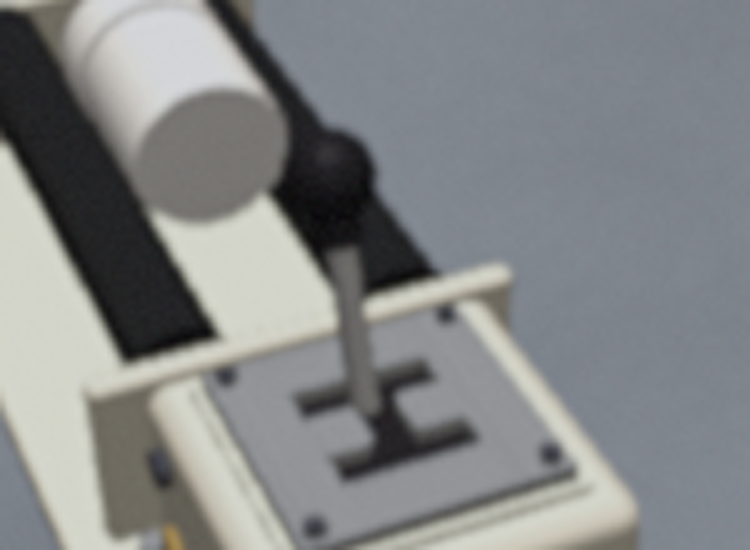

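```bash
cat >> h.py <<'E'
def overlay(p,name,cands,C2=(.5545,.0014),k=7,w=100,hh=80,H=True):
    a=proj(p,[[.554,.0008,.16]])[0]; x0,y0=int(a[0])-40,int(a[1])-50
    im=cv2.resize(p['image'][y0:y0+hh,x0:x0+w],None,fx=k,fy=k,interpolation=cv2.INTER_CUBIC)
    im=cv2.convertScaleAbs(im,alpha=1.4,beta=10)
    c,s=np.cos(YAW),np.sin(YAW); cam=-np.array(p['R']).T@np.array(p['t'])
    cols=[(0,0,255),(0,255,0),(255,128,0),(0,255,255)]
    for (mx,my),col in zip(cands,cols):
        z=.039+np.sqrt(.17**2-mx**2-my**2); X=np.array([C2[0]+c*mx-s*my,C2[1]+s*mx+c*my,z])
        d=X-cam; L=np.linalg.norm(d); d/=L; r=.018; e=np.cross(d,[0,0,1]); e/=np.linalg.norm(e); f=np.cross(d,e)
        t=np.linspace(0,2*np.pi,60); P=X-d*r*r/L+r*np.sqrt(1-(r/L)**2)*(np.cos(t)[:,None]*e+np.sin(t)[:,None]*f)
        q=((proj(p,P)-[x0,y0]+.5)*k-.5).round().astype(int); cv2.polylines(im,[q],True,col,1)
    cv2.imwrite(name,im)
E
python3 - <<'E'
from h import *
p=pickle.load(open('side6.pkl','rb'))
overlay(p,'pics/side6o.png',[(-.003,.042),(0,.042),(.003,.042)])
E
```

```text
(no output)
```

View pics/side6o.png

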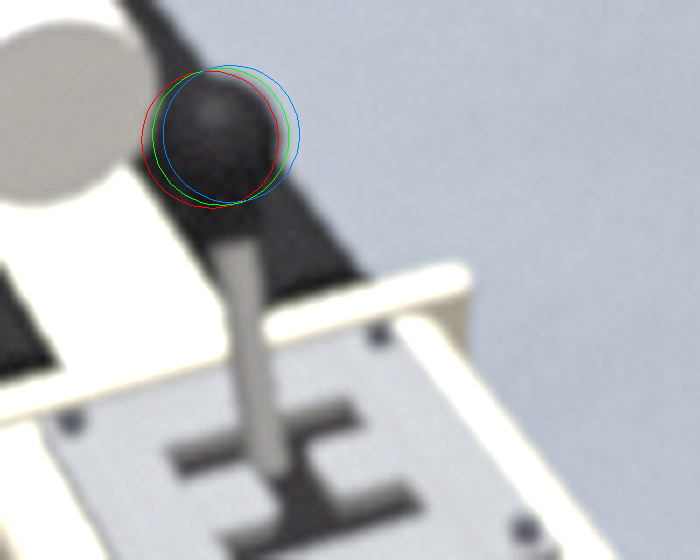

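The ball's right edge lies between the −3 and 0 mm circles, so x≈−2 mm. That is inside the ±5 mm window and on the safe side, away from the fast slot. Now I'll go round to the left of the ball.

```bash
python3 -m creep '[[255,0,0.03,0,0],[255,-0.03,0.055,0,0],[255,-0.058,0.056,0,0],[255,-0.058,0.056,0,0],[255,-0.058,0.056,0.06,0],[255,-0.058,0.056,0.12,0],[255,-0.058,0.056,0.12,0],[255,-0.058,0.056,0.12,0]]'
python3 - <<'E'
from h import *
look('7')
E
```

```text
clock: 11.05
tool_pos: [0.5438, 0.0985, 0.1455]
eef_rot: [-0.045, 0.999, 0.0, 0.001]
contact_force: [0.4, 0.2, -0.1]
opening: 0.009
tcp m [-0.0015  0.0982] [0.5438 0.0985 0.1455] F [ 0.4  0.2 -0.1] t 11.05
side net ball 0.71 [300. 168.] [-0.0059  0.0364] 0.205
```

View pics/side7.png

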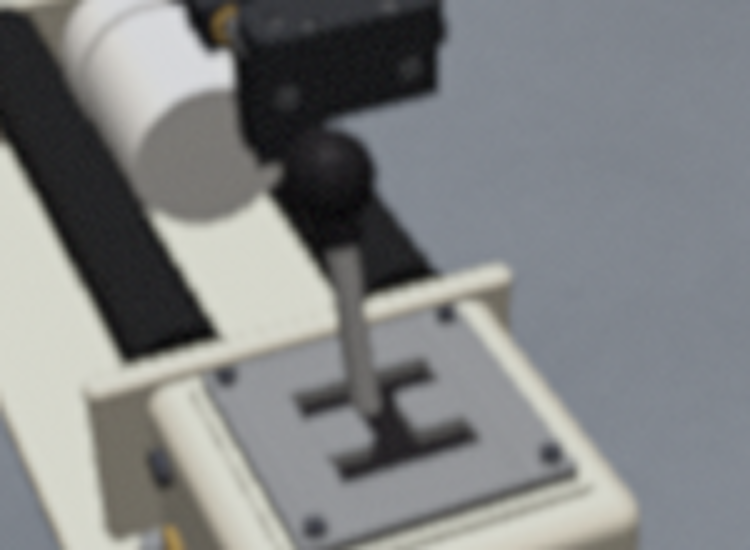

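```bash
python3 -m creep '[[255,0,-0.008,0,0],[255,0,-0.014,0,0],[255,0,-0.018,0,0],[255,0,-0.022,0,0],[255,0,-0.026,0,0],[255,0,-0.030,0,0],[255,0,-0.034,0,0],[255,0,-0.038,0,0],[255,0,-0.038,0,0]]'
python3 - <<'E'
from h import *
look('8')
E
```

```text
clock: 12.28
tool_pos: [0.5476, 0.0622, 0.1448]
eef_rot: [-0.045, 0.999, 0.001, 0.001]
contact_force: [-0.4, 4.9, 4.5]
opening: 0.008
tcp m [-0.0009  0.0617] [0.5476 0.0622 0.1448] F [-0.4  4.9  4.5] t 12.275
side net ball 0.67 [302.8 168.6] [-0.0027  0.0307] 0.2063
```

View pics/side8.png

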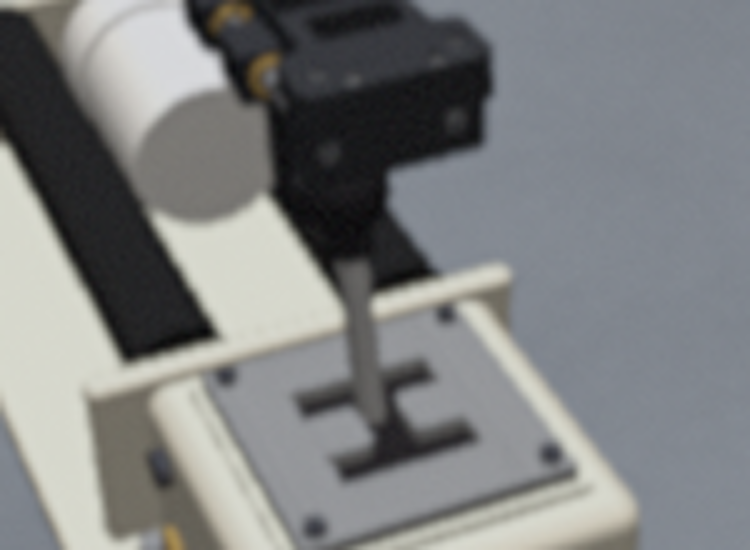

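The shaft (372,415) is entering the cross slot cleanly with about 5 N. Continuing.

```bash
python3 -m creep '[[255,0,-0.004,0,0],[255,0,-0.008,0,0],[255,0,-0.012,0,0],[255,0,-0.016,0,0],[255,0,-0.020,0,0],[255,0,-0.024,0,0],[255,0,-0.028,0,0],[255,0,-0.032,0,0],[255,0,-0.036,0,0],[255,0,-0.036,0,0]]'
python3 - <<'E'
from h import *
look('9')
E
```

```text
clock: 13.62
tool_pos: [0.5498, 0.0236, 0.1439]
eef_rot: [-0.044, 0.999, -0.0, -0.0]
contact_force: [-0.5, 1.5, 1.0]
opening: 0.007
tcp m [-0.0021  0.023 ] [0.5498 0.0236 0.1439] F [-0.5  1.5  1. ] t 13.625
side net ball 0.83 [311.7 178.8] [-0.0019 -0.0089] 0.2087
```

View pics/side9.png

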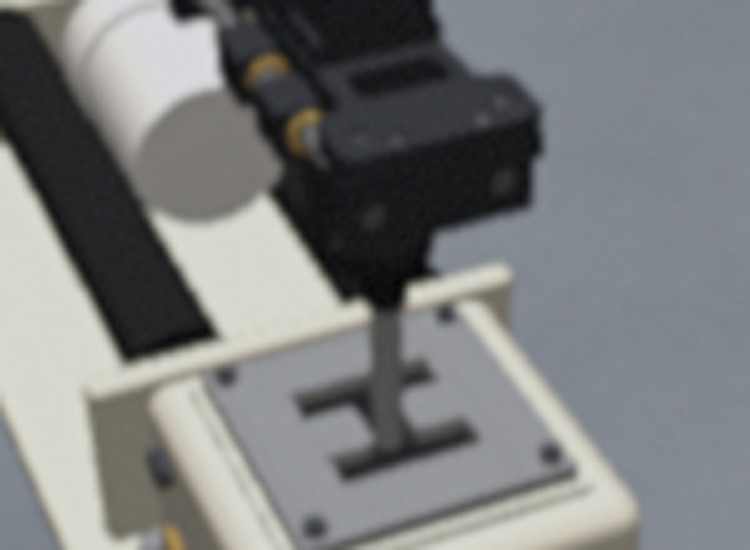

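```bash
python3 -m creep '[[255,0,-0.004,0,0],[255,0,-0.008,0,0],[255,0,-0.012,0,0],[255,0,-0.016,0,0],[255,0,-0.020,0,0],[255,0,-0.023,0,0],[255,0,-0.026,0,0],[255,0,-0.028,0,0],[255,0,-0.030,0,0],[255,0,-0.030,0,0]]'
python3 - <<'E'
from h import *
look('10')
E
```

```text
clock: 14.98
tool_pos: [0.5528, -0.0056, 0.1441]
eef_rot: [-0.044, 0.999, -0.0, 0.0]
contact_force: [-0.2, 2.4, -1.3]
opening: 0.007
tcp m [-0.0018 -0.0063] [ 0.5528 -0.0056  0.1441] F [-0.2  2.4 -1.3] t 14.975
side net ball 0.64 [316.3 189.2] [-0.0049 -0.0356] 0.205
```

View pics/side10.png

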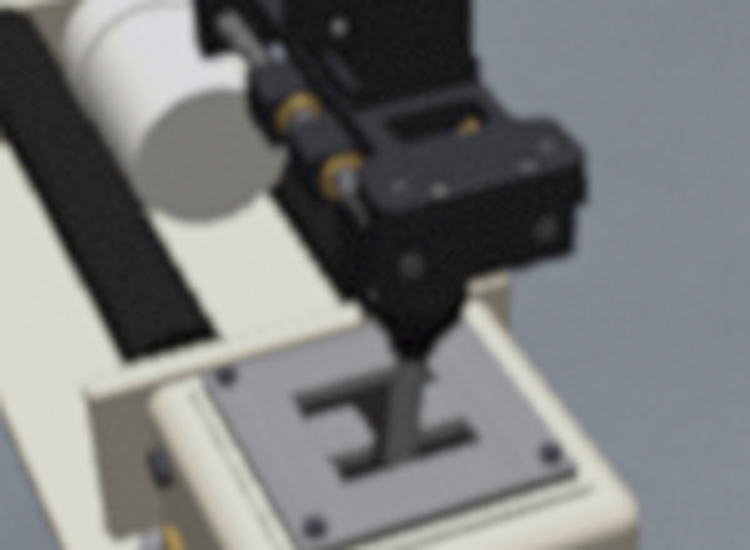

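```bash
python3 -m creep '[[255,0,-0.0015,0,0],[255,0,-0.003,0,0],[255,0,-0.003,0,0]]'; python3 -m creep '[[255,0,-0.0015,0,0],[255,0,-0.0015,0,0]]'
```

```text
clock: 15.45
tool_pos: [0.553, -0.0083, 0.1441]
eef_rot: [-0.045, 0.999, 0.0, 0.0]
contact_force: [-1.0, 2.2, -1.8]
opening: 0.004
clock: 15.7
tool_pos: [0.5532, -0.0099, 0.1441]
eef_rot: [-0.045, 0.999, -0.0, 0.0]
contact_force: [-0.8, 1.7, -1.1]
opening: 0.005
```

```bash
python3 -m creep '[[255,0,0.015,0,0],[255,0,0.04,0,0],[255,0,0.04,-0.06,0],[255,0,0.04,-0.12,0],[255,0,0.04,-0.12,0]]'
python3 - <<'E'
from h import *
look('11')
p=pickle.load(open('side11.pkl','rb'))
overlay(p,'pics/side11o.png',[(-.003,-.042),(0,-.042),(.003,-.042)])
E
```

```text
clock: 16.32
tool_pos: [0.5531, 0.0313, 0.2691]
eef_rot: [-0.045, 0.999, 0.0, 0.006]
contact_force: [0.0, 0.2, -0.2]
opening: -0.0
tcp m [0.0018 0.0305] [0.5531 0.0313 0.2691] F [ 0.   0.2 -0.2] t 16.325
side net ball 0.88 [316.7 192. ] [-0.0067 -0.0413] 0.2036
```

View pics/side11o.png

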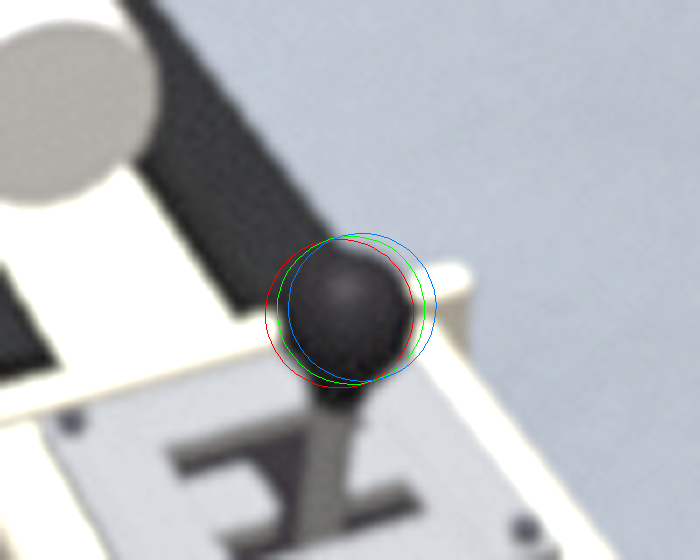

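The ball centre at overlay (347,315) gives x≈−1 mm, y≈−43 mm: across, in the right-hand slot line. Next I'll go round to the far side of the ball at height and lower.

```bash
python3 -m creep '[[255,-0.03,0,0,0],[255,-0.05,-0.035,0,0],[255,-0.05,-0.074,0,0],[255,-0.05,-0.074,0,0],[255,-0.05,-0.074,0.06,0],[255,-0.05,-0.074,0.12,0],[255,-0.05,-0.074,0.12,0],[255,-0.05,-0.074,0.12,0]]'
python3 - <<'E'
from h import *
look('12')
E
```

```text
clock: 17.42
tool_pos: [0.6069, -0.038, 0.1455]
eef_rot: [-0.045, 0.999, 0.0, 0.001]
contact_force: [0.3, 0.6, 0.9]
opening: 0.006
tcp m [ 0.0493 -0.0434] [ 0.6069 -0.038   0.1455] F [0.3 0.6 0.9] t 17.425
side net ball 0.66 [319.6 190.4] [-0.0007 -0.0399] 0.2041
```

View pics/side12.png

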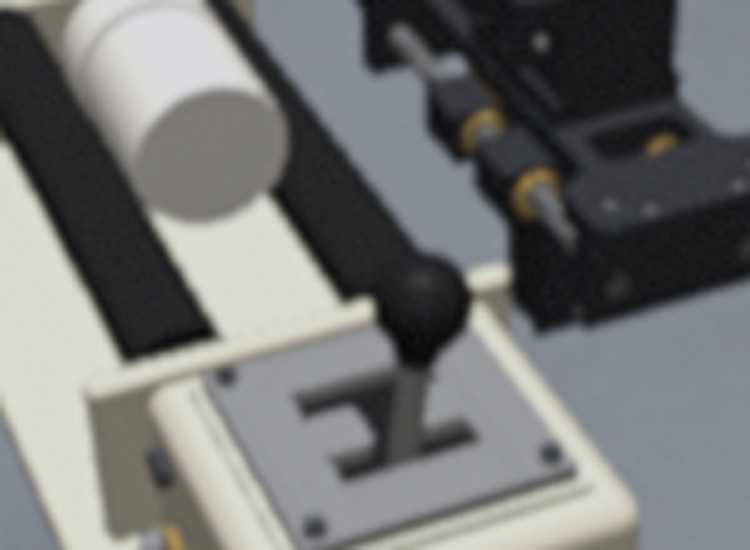

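```bash
python3 -m creep '[[255,0.01,0,0,0],[255,0.018,0,0,0],[255,0.022,0,0,0],[255,0.026,0,0,0],[255,0.030,0,0,0],[255,0.034,0,0,0],[255,0.038,0,0,0],[255,0.042,0,0,0],[255,0.042,0,0,0]]'
python3 - <<'E'
from h import *
look('13')
E
```

```text
clock: 18.65
tool_pos: [0.5635, -0.0428, 0.144]
eef_rot: [-0.045, 0.999, 0.0, -0.0]
contact_force: [1.6, -0.4, 1.5]
opening: 0.004
tcp m [ 0.0056 -0.0443] [ 0.5635 -0.0428  0.144 ] F [ 1.6 -0.4  1.5] t 18.65
side net ball 0.82 [306.3 194.8] [-0.0251 -0.0393] 0.2023
```

View pics/side13.png

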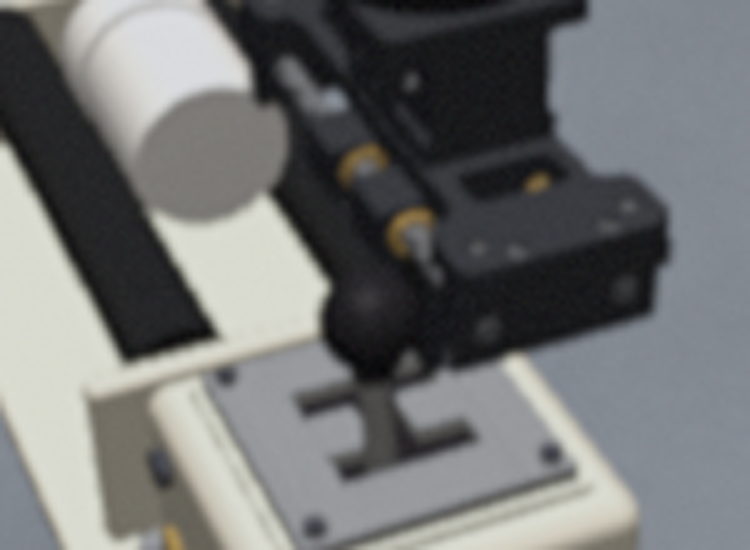

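The lever is in the slow slot, with the ball at about x −20 mm moving toward the robot under a light force. I'll push 25 mm more, slowly at the end.

```bash
python3 -m creep '[[255,0.004,0,0,0],[255,0.008,0,0,0],[255,0.012,0,0,0],[255,0.015,0,0,0],[255,0.018,0,0,0],[255,0.020,0,0,0],[255,0.022,0,0,0],[255,0.024,0,0,0],[255,0.024,0,0,0]]'
python3 - <<'E'
from h import *
look('14')
E
```

```text
clock: 19.88
tool_pos: [0.54, -0.0448, 0.1441]
eef_rot: [-0.045, 0.999, 0.0, -0.0]
contact_force: [2.2, 1.2, -1.6]
opening: -0.002
tcp m [-0.018  -0.0442] [ 0.54   -0.0448  0.1441] F [ 2.2  1.2 -1.6] t 19.875
side net ball 0.74 [293.4 201.9] [-0.0494 -0.0406] 0.1962
```

View pics/side14.png

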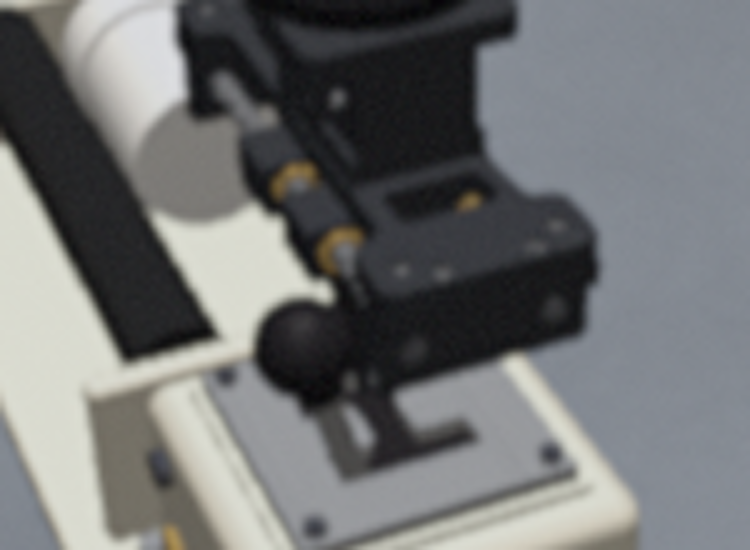

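```bash
python3 -m creep '[[255,0.0015,0,0,0],[255,0.003,0,0,0],[255,0.003,0,0,0]]'; python3 -m creep '[[255,0.001,0,0,0],[255,0.001,0,0,0]]';  python3 -m creep '[[255,0.001,0,0,0],[255,0.001,0,0,0]]'
```

```text
clock: 20.35
tool_pos: [0.5371, -0.0451, 0.1441]
eef_rot: [-0.045, 0.999, 0.0, -0.0]
contact_force: [3.0, 1.9, -2.7]
opening: 0.003
clock: 20.6
tool_pos: [0.5362, -0.0452, 0.1441]
eef_rot: [-0.045, 0.999, 0.0, 0.0]
contact_force: [2.9, 2.4, -3.9]
opening: 0.007
clock: 20.85
tool_pos: [0.5357, -0.0453, 0.1441]
eef_rot: [-0.045, 0.999, 0.0, 0.0]
contact_force: [4.9, 2.8, -4.3]
opening: 0.002
```

```bash
python3 -m creep '[[255,0.001,0,0,0],[255,0.001,0,0,0]]';  python3 - <<'E'
from h import *
look('15')
E
```

```text
clock: 21.1
tool_pos: [0.5353, -0.0453, 0.1442]
eef_rot: [-0.045, 0.999, 0.0, 0.001]
contact_force: [5.0, 2.3, -5.9]
opening: 0.002
tcp m [-0.0227 -0.0442] [ 0.5353 -0.0453  0.1442] F [ 5.   2.3 -5.9] t 21.1
side net ball 0.9 [290.6 201. ] [-0.0528 -0.0363] 0.1962
```

View pics/side15.png

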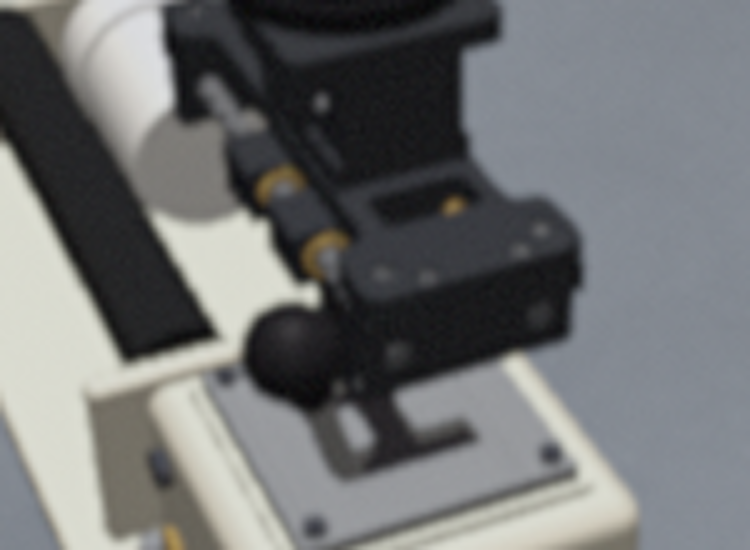

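```bash
python3 -m creep '[[255,0.001,0,0,0],[255,0.001,0,0,0]]'; python3 -m creep '[[255,0.0,0,0,0],[255,0,0,0,0]]'
```

```text
clock: 21.45
tool_pos: [0.535, -0.0453, 0.1443]
eef_rot: [-0.045, 0.999, 0.0, 0.002]
contact_force: [6.6, 4.3, -6.6]
opening: 0.009
clock: 21.7
tool_pos: [0.535, -0.0453, 0.1442]
eef_rot: [-0.045, 0.999, 0.0, 0.002]
contact_force: [6.1, 2.5, -6.1]
opening: 0.01
```

The tool has stopped advancing (0.3 mm per 1 mm commanded) while the force rises to about 6.5 N, so the lever is on the slot end. I'll back off and check.

```bash
python3 -m creep '[[255,-0.005,0,0,0],[255,-0.035,0,0,0],[255,-0.05,0,0,0],[255,-0.05,0,-0.06,0],[255,-0.05,0,-0.12,0],[255,-0.05,0.05,-0.16,0],[255,-0.05,0.11,-0.16,0],[255,-0.05,0.17,-0.16,0],[255,-0.05,0.23,-0.16,0],[255,-0.05,0.29,-0.16,0]]'
python3 - <<'E'
from h import *
look('16',('side','top'))
p=pickle.load(open('side16.pkl','rb'))
overlay(p,'pics/side16o.png',[(-.046,-.044),(-.049,-.044),(-.052,-.044)])
E
```

```text
clock: 22.95
tool_pos: [0.5558, 0.2473, 0.3038]
eef_rot: [-0.044, 0.999, -0.002, -0.001]
contact_force: [0.8, -0.1, 0.2]
opening: 0.013
tcp m [0.0237 0.2453] [0.5558 0.2473 0.3038] F [ 0.8 -0.1  0.2] t 22.95
side net ball 0.61 [293.3 200.5] [-0.0485 -0.0381] 0.1971
top net ball 0.56 [351.3 225.9] [-0.0457 -0.0484] 0.1951
```

View pics/side16o.png

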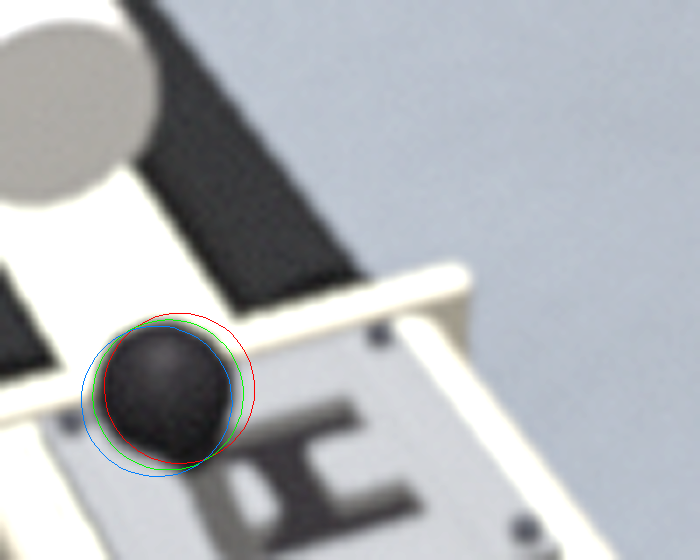

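View pics/top16.png

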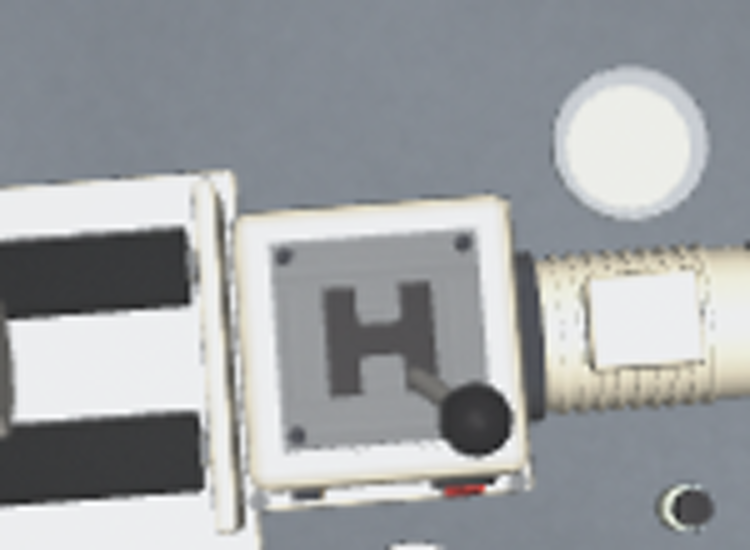

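View pics/side16.png

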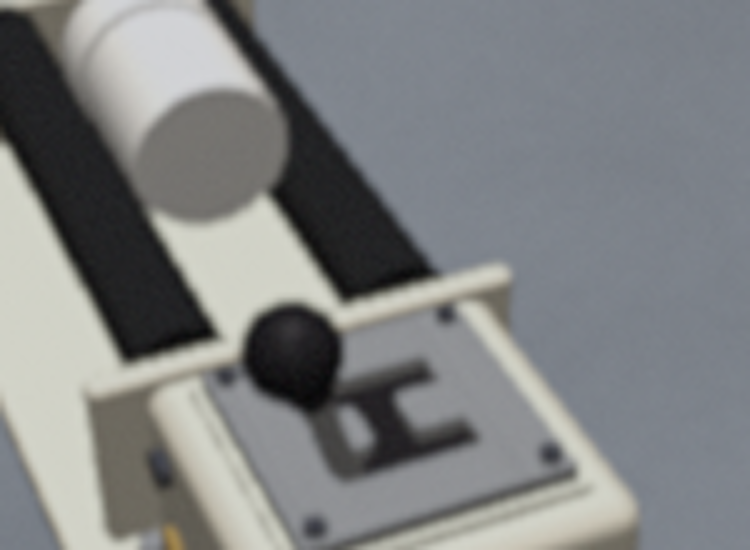

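```bash
python3 - <<'E'
from h import *
s=pickle.load(open('side16.pkl','rb'));t=pickle.load(open('top16.pkl','rb'))
X,res=tri([ray(s,cr5(s,291,353)),ray(t,cr5(t,477,418))]); print(X,res,w2m(X))
s0=pickle.load(open('side0.pkl','rb'))
for n,(x0,y0,x1,y1) in {'low_jar':(220,250,272,302),'vial':(282,310,312,346),'dish':(372,265,432,315),'mill_jar':(245,120,280,175)}.items():
    print(n,cv2.phaseCorrelate(np.float32(cv2.cvtColor(s0['image'][y0:y1,x0:x1],6)),np.float32(cv2.cvtColor(s['image'][y0:y1,x0:x1],6))), cv2.absdiff(s0['image'][y0:y1,x0:x1],s['image'][y0:y1,x0:x1]).mean())
E
```

```text
[ 0.50907886 -0.04571671  0.19666957] [np.float64(0.00040957981442700915), np.float64(0.0004095798144269496)] [-0.04887787 -0.04233989]
low_jar ((-0.024397159865809925, -0.004224266109069674), 1.002039497935396) 0.5913461538461539
vial ((-0.21448166205066244, -0.15777368359033872), 0.9094228545824686) 0.7805555555555556
dish ((0.038592951161199096, 0.015151915121375481), 1.0098254348834355) 0.5854444444444444
mill_jar ((0.009211095101520073, 0.011970303029258389), 1.0056517938772838) 0.7561904761904762
```

```bash
python3 - <<'E'
from plant import r, telemetry
s=telemetry.get_state(); print(s['clock'],s['contact_force'],max(abs(v) for v in s['qd']))
print(r.finish_job())
E
```

```text
23.15 [ 0.49967851 -1.1341528   0.86537663] 0.04862974423113002
the job is handed in; nothing more can be done
None
```

The lever is home in the slow slot (right-hand, robot's side), and I handed the job in at 23.2 s with the arm clear of everything. With the fingers shut, I pushed the ball to x ≈ −2 mm, across the cross slot, then toward the robot until it stopped. It never entered the fast slot. The readings I took while pushing stayed at about 9 N or less at the wrist.

**Lever:** after backing off, the two cameras put the ball at x −48.9, y −42.3, z 196.7 mm in the mill's frame, agreeing to 0.4 mm. Home is about −49, −44, 195 mm with 6 mm of play.

**Loose items:** comparing the first and last side pictures, the jars, dish and vial had not moved. Shifts were under 0.05 px, except the vial at about 0.2 px, which I take as image noise.

**Disagreements:**
- **Tool height:** the state's tool z read about 36–40 mm lower than the pictures showed. My first push passed over the ball without touching it. I corrected the height from the pictures.
- **Ball position:** the trained network's ball position was off by up to about 1 cm when the gripper hid part of it. I used circle overlays and the shaft's place in the gate instead.

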